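# Load and centre-punch a spinning-top blank

## Robot

A 6-joint arm with a two-finger parallel gripper is mounted at the origin on the work surface. World frame = base frame: x ahead of the robot, y to its left, z up, the work surface at z = 0. Lengths are in m, angles in degrees, forces in N, time in s.
With the tool pointing down it reaches from about 0.375 to 0.925 m from the base axis. Payload 5.7 kg.
Tool frame: the origin (TCP) lies at the very end of the fingers, on their centre line; the grasp point (between the pads) lies 19 mm behind it (bot.pinch_z is the distance from the TCP to the grasp point, in m); z points along the fingers, y is the line along which they close (so a half turn about z gives the same grasp; the last joint's range is limited). The gripper opens to 88 mm and grips with 3 to 60 N. Pads are 20 mm wide; open, the fingers measure 115 mm over their backs; the gripper's body (75 mm by 178 mm) begins 61 mm behind the grasp point.
Start: joints at [-69.907, 20.558, 86.54, -0, 72.909, -6.595], TCP at [0.269, -0.536, 0.2] pointing down, gripper open.
Joint ranges: [-170.27, 170.27], [-57.76, 135], [12.27, 136.19], [-55.21, 235.2], [11.17, 155.16], [-170.74, 170.74]. Speed limits (degrees/s): [136.94, 136.94, 180, 180, 180, 180].

## Interface

Orientations are given as [roll, pitch, yaw] about the fixed x, y, z axes, in that order (R = Rz(yaw) Ry(pitch) Rx(roll)).
In Python, from rig import bot gives the robot as it stands.
- The arm moves only by the tool carry_out, never from a script. Its argument "motion" is a list that holds one entry, the list of rows, each a list of 6 numbers: the shift along the tool's x, y, z in units of 60 cm (1.0 is 60 cm), then the turn, a rotation vector about the tool's x, y, z in units of 90 degrees (1.0 is 90 degrees). In form: [[[x, y, z, ax, ay, az], ...]]. A call has 1 to 10 rows; each row is the pose to reach, as a shift and turn from the pose commanded when the call began, along the tool's axes at that moment; what a row does not reach only later rows make up. A row lasts 1/10 s, in which the tool goes at most 50 mm and 8.59 degrees, less where a joint would pass 70% of its speed; a pose out of reach is approached as far as the arm can. A call with a number of a shift or a turn outside -1 to 1 is refused whole. A call with a gripper value outside its range is refused whole. "gripper" is the opening, from -1 (shut) to 1 (fully open), set as the call begins (left out, the last holds). The fingers move at their own pace and stop on an object; "squeeze" is the grip in N (left out, the last holds). Time passes only in rows, so rows that repeat a pose let the fingers close. It gives the time, the measured TCP pose, the force, the opening and the grip force at its end, in the units of the state.
- bot.get_obs(): the state, without advancing time (a new reading comes with each control period).
- bot.camera(name): name is "scene" or "top"; returns a dict with "img" (400x640x3 uint8, red, green, blue), "depth" (400x640 float32, m along the optical axis (not along the pixel's ray), 0 where there is no reading), "camera_matrix" (3x3 intrinsics, pixels), "distortion" ([k1, k2, p1, p2, k3] as OpenCV has them; the pictures are not rectified), "extrinsics" (4x4, takes a point from camera to world coordinates). Camera axes: x right, y down, z forward; pixel columns grow to the right and rows downward; lengths in m; the calibration is good to about 2 mm. A picture is of the moment at which its call begins.
- bot.close_job(): hands the job in; it is judged then, once.
The state is a dict: "time_s": time; "q": joint angles; "joint_velocities": joint speeds; "joint_efforts": joint torques, N m; "ee_pos": TCP position; "eef_rot": TCP orientation; "force": force on the tool from outside, world axes, zero at the start; "ft_torque": the same for the moment, N m; "gripper_width": opening from 0.0 (shut) to 1.0 (fully open); "grasp_force": force on a finger pad.
Only numpy, scipy, OpenCV 4.12 (cv2) and the standard library are available. Lean on these libraries where they do the work, as an engineer would, in place of code of your own. Each camera call takes 0.05 s, during which the arm holds its last target. There are 200 camera calls.

## Task

Slide the squared wooden blank along the jig's deck, without lifting it, until its nose drops into the pocket, and press its tail down past the sprung catch so that it lies fully home. Then swing the jig's locking lever shut across the blank, and squeeze the trigger on the upright grip to punch its end for the steel tip, and let go. Do not push or press the blank with more than 45 N, and leave the other things on the bench where they are.

Things in the scene. Friction and masses are not known exactly. Their poses are not given: they have to be found in the camera images.
- jig: Fixed wooden punching jig, slab 160 x 420 x 20 mm. Origin: underside (bench level), below the pocket's entry edge, on the blank's centre line; +y is the way the blank travels. In this frame, mm: loading deck top at z 36, y -195 to 0, x -70 to 90; pocket after it; steel punch head y 118 to 160, 70 wide, top z 66; upright grip at y 198; lever post at x 58, y 26, radius 14.
- pocket (a point): Centre of the pocket's floor (jig x 0, y 51.5, z 20 mm). Pocket: jig y 0 to 103, 59 mm wide, 16 mm deep below the deck; low end wall y 103 to 115, top level with the deck. Rails 12 mm thick on both sides (x 29.5 to 41.5), y -26 to 115, top z 56; before them on the deck flared guides 52 mm long (top z 56), mouth about 93 mm wide inside at y -74.
- catch_top (a point): Top of a sprung steel roller (radius 7, 32 mm wide, centre jig z 28 mm) that sticks out 4.5 mm from the pocket's entry wall. It holds the blank's tail up about 13 mm until the tail is pressed down with roughly 8 to 20 N; the blank's nose is by then against the end wall.
- blank: Loose squared wooden top blank, 56 mm (x) by 100 mm (y) by 48 mm high, about 240 g. Origin: centre of its underside. It starts on the deck, its y axis within 0.13 rad of the jig's; pushed skewed it can wedge between the guides. Fully home, its origin is at about x 0, y 52, z 20 mm in the jig's frame and its top at z 68.
- lever (a joint): Locking lever, steel bar with an upright wooden knob, turning level about a vertical axis at jig x 58, y 26 mm. rad; 0 = shut (pointing to jig -x, across the pocket), grows as it opens; at 1.57 it points to jig +y. It stays where it is left, about 2 N at the knob. Bar underside at z 71 mm, top at z 83.
- lever_knob (a point): Centre of the top of the lever's upright round knob, 22 mm in diameter; the knob stands from z 73 to z 123 mm, 112 mm from the lever's axis.
- trigger (a joint): Sprung trigger, a steel blade 22 mm wide (jig y) and 10 mm thick on the jig's -x side of the upright grip, hinged at its foot (jig x -25, y 198, z 73 mm), its top at z about 141 mm. rad; 0 = released, leaning 0.22 rad away from the grip; 0.22 = squeezed fully. It springs back; squeezing takes about 10 N.
- grip_point (a point): Centre of the top face of the fixed upright grip, 30 by 30 mm, top at z 145 mm. At z 125 the blade's outer face is about 41 mm to jig -x of this centre when released, 30 mm when squeezed; the grip's other face is 15 mm to +x.
- top: Bystander: loose lacquered spinning top, 68 mm across and 101 mm high, standing; origin centre of its underside.
- pot: Bystander: loose squat clay pot of black spindles, 116 mm across, about 130 mm high with spindles; origin centre of its underside.
- calipers: Bystander: loose brass calipers lying flat, 150 mm long (its y axis), 9 mm thick; origin on its underside, mid-length of the beam.

How it is judged (in metres and radians):
On the way, in this order (a step that is already met when the one before it is completed fails the run):
1. the blank lies fully home in the pocket: flat, its underside within 2.5 mm of the pocket floor, with the lever still open (more than 0.3 rad) (z of blank in the frame of jig below 0.0225 m and angle between blank's own z axis and vertical below 0.035 rad and value of joint lever above 0.3 rad), for 0.2 s.
2. the lever is swung shut, within 0.08 rad of its stop, over the seated blank (value of joint lever below 0.08 rad and z of blank in the frame of jig below 0.0225 m), for 0.2 s.
3. the trigger is squeezed past 0.17 rad with the lever shut (value of joint trigger above 0.17 rad and value of joint lever below 0.08 rad), for 0.1 s.
At the end, for the whole second after the job is handed in: The blank lies at rest fully home in the pocket (underside within 2.5 mm of the pocket floor, flat within 2 degrees, within 5 mm of its place along and across), the lever is shut within 0.08 rad, and the trigger has been released and sprung back (below 0.04 rad) (all of step 2 and z of blank in the frame of jig above 0.017 m and y of blank in the frame of jig between 0.047 and 0.057 m and x of blank in the frame of jig between -0.005 and 0.005 m and angle between blank's own z axis and vertical below 0.035 rad and angle between the y axis of blank and the y axis of jig, either way round below 0.08 rad and linear speed of blank below 0.01 m/s and value of joint trigger below 0.04 rad); the robot touches nothing.
It fails at once if the blank is pushed or pressed by the robot with more than 45 N (contact force between the arm and blank above 45 N).
It fails at once if the blank is lifted more than 20 mm above the deck (slide it, do not pick it up) (z of blank in the frame of jig above 0.056 m).
It fails at once if the trigger is squeezed (over 0.1 rad) while the lever is not shut (over 0.12 rad) (value of joint trigger above 0.1 rad and value of joint lever above 0.12 rad).
It fails at once if the standing top, the clay pot or the calipers are moved more than 20 mm (distance of any of top, pot, calipers from where it was at the start of the episode above 0.02 m).
It also fails if it takes over 72 s, if anything falls off the work surface, if the arm or the gripper's body presses on something with over 40 N, if the wrist force passes 120 N, or if a joint passes its speed limit or range.

## Working session

There is one attempt and no reset: what is moved stays moved. The work goes in short steps, Python scripts to look and compute and a tool call to move; the robot and the scene stay as the last step left them, time stands still between calls to the robot, and variables do not carry over. Pictures are saved under pics/ and viewed, at most 10 in all, crops included, and the job is handed in when it is done.

Besides the shell and the picture viewer there is one more tool, called after "Request:" as name(argument=value, ...) on one line, values as JSON. carry_out: Moves the arm, as the interface text tells. Shifts and turns lie within -1 to 1; 1 stands for 60 cm of shift or 90 degrees of turn. Its arguments: {"type":"object","properties":{"motion":{"type":"array"},"gripper":{"type":"number"},"squeeze":{"type":"number"}},"required":["motion"]}

```bash
ls; mkdir -p pics
python3 - <<'E'
from rig import bot
import cv2,pickle
d={}
for n in("scene","top"):
    c=bot.camera(n); d[n]=c; cv2.imwrite(f"pics/{n}0.png",c["img"][:,:,::-1])
    print(n,c["camera_matrix"].tolist(),c["distortion"],c["extrinsics"].round(4).tolist())
pickle.dump(d,open("d0.pkl","wb"))
print(bot.get_obs())
E
```

```text
pics
scene [[455.2337229165845, 0.0, 306.3826562040905], [0.0, 455.2337229165845, 191.4931185067811], [0.0, 0.0, 1.0]] [-0.09107181  0.          0.          0.          0.        ] [[0.0444, 0.7173, -0.6953, 1.3377], [0.9989, -0.0214, 0.0417, -0.1463], [0.015, -0.6964, -0.7175, 0.8945], [0.0, 0.0, 0.0, 1.0]]
top [[482.6758503418357, 0.0, 321.0430269520198], [0.0, 482.6758503418357, 196.5103037036391], [0.0, 0.0, 1.0]] [0.05042303 0.         0.         0.         0.        ] [[-0.0239, -0.9939, 0.1079, 0.4301], [-0.9995, 0.0261, 0.0197, -0.1183], [-0.0224, -0.1074, -0.994, 1.4543], [0.0, 0.0, 0.0, 1.0]]
{'time_s': 0.1, 'q': array([-6.99051086e+01,  2.05935433e+01,  8.65922980e+01, -1.12142233e-03,
        7.29092856e+01, -6.59586499e+00]), 'joint_velocities': array([ 0.08582453, -0.00686789, -0.03475981,  0.0286742 ,  0.06619618,
       -0.0741443 ]), 'joint_efforts': array([-2.21594732e-03, -5.16365147e+01, -2.71409851e+01,  6.74677128e-02,
        2.76341673e-02, -2.91019910e-05]), 'ee_pos': array([ 0.26925139, -0.53545142,  0.19949969]), 'eef_rot': array([-1.79905380e+02, -9.86251419e-03,  2.66910787e+01]), 'force': array([0.13069484, 0.22037673, 0.0549392 ]), 'ft_torque': array([ 0.03800359, -0.01869694,  0.04802473]), 'grasp_force': 0.0, 'gripper_width': 0.9968672089206961}
```

View pics/top0.png

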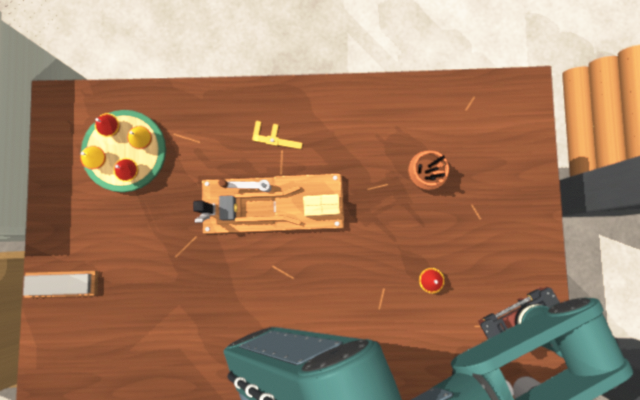

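View pics/scene0.png

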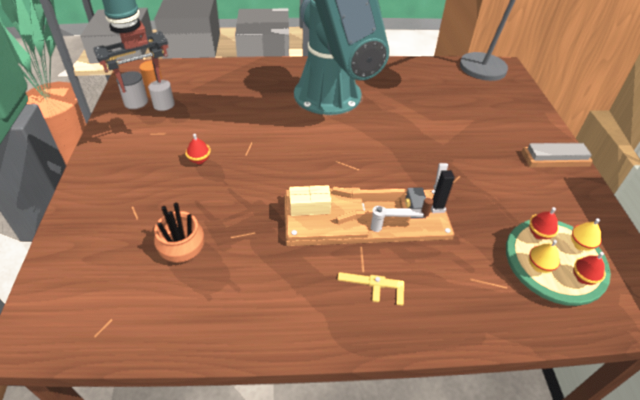

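The top view shows the jig at about (203–343, 175–233), with +y to the image left. The blank is at (322,205), the lever pivot at (264,186) with its knob at (224,184), and the grip and trigger at (203,208). The calipers are at (277,137), the pot at (430,168) and the top at (432,280). The scene view agrees.

```bash
cat > h.py <<'E'
import numpy as np,cv2
def cloud(c):
    d=c["depth"];v,u=np.nonzero(d>0);z=d[v,u].astype(float)
    p=cv2.undistortPoints(np.stack([u,v],1).astype(float)[:,None],c["camera_matrix"],c["distortion"])[:,0]
    P=np.c_[p*z[:,None],z]; E=c["extrinsics"]
    return P@E[:3,:3].T+E[:3,3],c["img"][v,u]
def rect(P,m):
    r=cv2.minAreaRect(P[m][:,:2].astype(np.float32)*1000); return [np.round(a,1) for a in r],int(m.sum())
E
python3 - <<'E'
import pickle
from h import *
d=pickle.load(open("d0.pkl","rb"))
for n in d:
    P,C=cloud(d[n]); x,y,z=P.T
    bench=(x>.35)&(x<.65)&(y>-.1)&(y<.0)&(abs(z)<.01); print(n,"bench z",np.median(z[(abs(z)<.01)&(x>.3)&(x<.7)]),z[(abs(z)<.01)&(x>.3)&(x<.7)].std())
    R=(x>.30)&(x<.56)&(y>-.25)&(y<.30)
    print("slab",rect(P,R&(z>.012)&(z<.042)))
    B=R&(z>.075)&(z<.092)&(y<-.05);print("blank top",rect(P,B),np.median(P[B],0))
    for lo,hi in((.058,.07),(.07,.09),(.112,.13),(.138,.155)):
        m=R&(z>lo)&(z<hi)&(y>-.02);print(lo,rect(P,m),np.median(P[m],0) if m.any() else 0)
    s=R&(z>.01)&(y>-.02)
    im=d[n]["img"]
im=d["top"]["img"][160:250,190:355,::-1]; cv2.imwrite("pics/c1.png",cv2.resize(im,None,fx=4.8,fy=4.8,interpolation=cv2.INTER_CUBIC))
E
```

```text
scene bench z -0.0011573546208083485 0.001998594043496149
slab ([array([526.1,  48.8]), array([ 70.1, 405.8]), np.float64(0.9)], 1117)
blank top ([array([544.5, -96.2]), array([31.4, 91.9]), np.float64(1.5)], 301) [ 0.54603474 -0.09483067  0.08259833]
0.058 ([array([538.3, 107.7]), array([253. ,  37.1]), np.float64(87.4)], 171) [0.54347856 0.1826216  0.06426026]
0.07 ([array([543.9, 231.1]), array([ 4.1, 31.3]), np.float64(82.7)], 30) [0.541948   0.22988212 0.0802323 ]
0.112 ([array([535.7, 234.2]), array([19. , 46.3]), np.float64(56.5)], 47) [0.52776114 0.23363542 0.12405752]
0.138 ([array([537.8, 240.6]), array([43.7, 28.2]), np.float64(2.9)], 67) [0.54999268 0.24156171 0.14284698]
top bench z 0.00029262389766149255 0.00314475029096503
slab ([array([501.2,  54.8]), array([418.8, 117.5]), np.float64(90.0)], 2389)
blank top ([array([543.7, -95.9]), array([32.2, 92. ]), np.float64(1.4)], 368) [ 0.54379967 -0.09579516  0.08424129]
0.058 ([array([535.6, 108.7]), array([253.7,  39.2]), np.float64(85.6)], 245) [0.53410368 0.17947969 0.06457935]
0.07 ([array([542.1, 211.7]), array([33.1, 90.9]), np.float64(1.1)], 59) [0.54068975 0.23299611 0.07374727]
0.112 ([array([540. , 235.3]), array([19.8, 38.7]), np.float64(62.9)], 23) [0.54289686 0.23129584 0.1201607 ]
0.138 ([array([536.1, 244.8]), array([28.1, 43.6]), np.float64(89.1)], 93) [0.54726709 0.24403184 0.14326725]
```

View pics/c1.png

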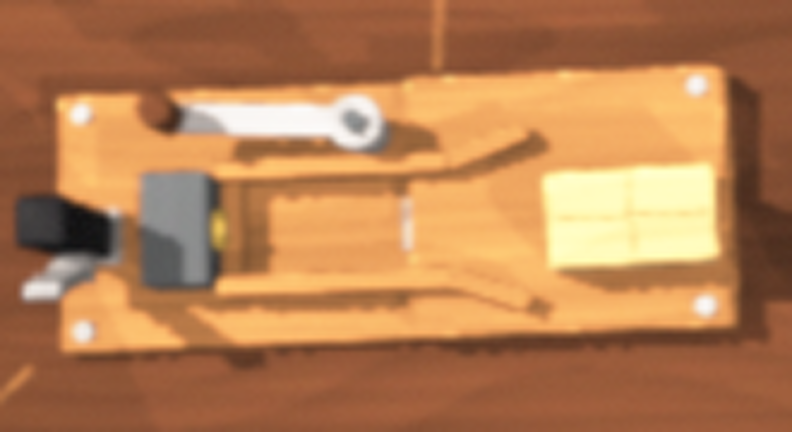

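The crop shows the blank just before the flared guides, the lever open along the +y side with its knob at crop (158,110), and the catch at (407,222). My measuring region cut the jig off in x, so I'll widen it.

Run:
```python
import pickle
from h import *
d=pickle.load(open("d0.pkl","rb"))
for n in d:
    P,C=cloud(d[n]); x,y,z=P.T
    R=(x>.40)&(x<.68)&(y>-.20)&(y<.30)
    print(n,"slab",rect(P,R&(z>.012)&(z<.040)&(y>.0)), "deck",rect(P,R&(z>.031)&(z<.042)&(y<.03)))
    m=R&(z>.031)&(z<.042)&(y<.03); print("deckz",np.median(z[m]))
    B=R&(z>.075)&(z<.092)&(y<-.03);print("blank top",rect(P,B),P[B].mean(0),z[B].std())
    m=R&(z>.060)&(z<.071)&(y>.14)&(y<.21)&(x>.48)&(x<.6);print("punch",rect(P,m),P[m].mean(0))
    m=R&(z>.073)&(z<.09)&(y>0)&(y<.25)&(x>.57);print("lever",rect(P,m),P[m].mean(0))
    m=R&(z>.115)&(z<.13)&(x>.58);print("knob",rect(P,m),P[m].mean(0))
    m=R&(z>.138)&(z<.155);print("grip",rect(P,m))
    for nm,q in(("cal",(z>.004)&(z<.02)&(x>.64)&(x<.78)&(y>-.05)&(y<.12)&(C[:,0]>180)),("pot",(z>.05)&(x>.4)&(x<.75)&(y<-.25)&(y>-.45))):
        print(nm,rect(P,q),P[q].mean(0))
# screws + blank cross edges at image level: project jig model overlay later
```

```text
scene slab ([array([571.7, 132.9]), array([165.5, 266.8]), np.float64(0.5)], 3179) deck ([array([574.3, -59.4]), array([163.8, 180.1]), np.float64(0.5)], 2106)
deckz 0.034837355383141144
blank top ([array([559.4, -91.9]), array([61.1, 99.9]), np.float64(2.9)], 734) [ 0.56289743 -0.09212022  0.08223858] 0.0021592524913333854
punch ([array([560.4, 183. ]), array([72.8, 42.5]), np.float64(2.3)], 293) [0.55898439 0.17989482 0.06438848]
lever ([array([614.6, 156.6]), array([ 55.9, 198.7]), np.float64(12.3)], 454) [0.62147286 0.13044192 0.08093207]
knob ([array([627.7, 183.3]), array([19.4, 19.6]), np.float64(18.8)], 61) [0.62826853 0.18248654 0.12055955]
grip ([array([546.5, 240.6]), array([60.8, 28.7]), np.float64(4.0)], 133)
cal ([array([709.8,  34.5]), array([169.5, 139.6]), np.float64(89.6)], 633) [0.70905573 0.04716591 0.01022216]
pot ([array([ 660.5, -400.6]), array([105.8,  99.7]), np.float64(1.9)], 1477) [ 0.66798431 -0.40095088  0.07930889]
top slab ([array([550.8, 131.3]), array([221.9, 269. ]), np.float64(2.3)], 3164) deck ([array([571.1, -59.3]), array([160.3, 180.1]), np.float64(0.8)], 2183)
deckz 0.03636533190704139
blank top ([array([555.9, -91.6]), array([56. , 99.9]), np.float64(2.1)], 688) [ 0.55568264 -0.09164218  0.08415981] 0.002792708481009938
punch ([array([555.8, 176.8]), array([59. , 73.3]), np.float64(89.6)], 329) [0.55626756 0.18573195 0.06596773]
lever ([array([610. , 119.9]), array([ 43. , 126.1]), np.float64(0.2)], 285) [0.61821641 0.11472942 0.08360791]
knob ([array([621.8, 185.7]), array([20. , 19.3]), np.float64(80.3)], 50) [0.62175613 0.18528865 0.12292626]
grip ([array([542.8, 244.6]), array([57.5, 28.2]), np.float64(0.2)], 138)
cal ([array([708.8,  43.5]), array([150.1, 138.5]), np.float64(88.7)], 310) [0.74633502 0.04756321 0.00921142]
pot ([array([ 651.7, -399.5]), array([100.6, 112.3]), np.float64(88.7)], 730) [ 0.64539122 -0.39755338  0.0806011 ]
```

```bash
cat >> h.py <<'E'
from scipy.optimize import minimize
def hm(polys,S=2):
    H=np.zeros((700*S,500*S),np.float32)
    for p,z in polys: cv2.fillPoly(H,[np.round((np.array(p)+[250,350])*S).astype(int)],float(z))
    return H
def bx(x0,x1,y0,y1): return [(x0,y0),(x1,y0),(x1,y1),(x0,y1)]
JIG=hm([(bx(-70,90,-195,225),20),(bx(-70,90,-195,0),36),(bx(-29.5,29.5,103,115),36),
 (bx(29.5,41.5,-26,115),56),(bx(-41.5,-29.5,-26,115),56),
 ([(29.5,-26),(46.5,-74),(58,-71),(41.5,-26)],56),([(-29.5,-26),(-46.5,-74),(-58,-71),(-41.5,-26)],56),
 (bx(-35,35,118,160),66),(bx(-15,15,183,213),145)])
BL=hm([(bx(-28,28,-50,50),48)])
def fit(H,P,p0,tol=8):
    def f(p):
        c,s=np.cos(p[2]),np.sin(p[2]);q=P[:,:2]*1000-p[:2]
        X=q[:,0]*c+q[:,1]*s;Y=-q[:,0]*s+q[:,1]*c
        h=cv2.remap(H,((X+250)*2).astype(np.float32)[:,None],((Y+350)*2).astype(np.float32)[:,None],cv2.INTER_LINEAR)[:,0]
        return np.minimum(abs(P[:,2]*1000-p[3]-h),tol).mean()
    best=None
    for a in(-.04,0,.04):
        r=minimize(f,[p0[0],p0[1],p0[2]+a,0],method="Nelder-Mead",options=dict(initial_simplex=np.array([[p0[0],p0[1],p0[2]+a,0]]*5)+np.r_[np.zeros((1,4)),np.diag([5,5,.03,1.5])],maxiter=600))
        if best is None or r.fun<best.fun: best=r
    return best.x.round(4),round(best.fun,3)
E
python3 - <<'E'
import pickle
from h import *
d=pickle.load(open("d0.pkl","rb"))
for n in d:
    P,C=cloud(d[n]); x,y,z=P.T
    R=(x>.44)&(x<.69)&(y>-.22)&(y<.32)
    B=(x>.50)&(x<.61)&(y>-.165)&(y<-.02)
    L=(x>.59)&(z>.05)
    print(n,"jig",fit(JIG,P[R&~B&~L],[560,45,0]))
    Q=P[B&((z>.07)|(z<.042))].copy();Q[:,2]-=.036
    Q[Q[:,2]<.01,2]=0
    print("blank",fit(BL,Q,[557,-92,0]))
E
```

```text
scene jig (array([ 5.605378e+02,  4.523370e+01,  1.170000e-02, -1.381800e+00]), np.float64(2.787))
blank (array([ 5.559256e+02, -9.130450e+01,  4.010000e-02,  0.000000e+00]), np.float64(1.508))
top jig (array([5.598437e+02, 4.703120e+01, 1.380000e-02, 3.337000e-01]), np.float64(2.695))
blank (array([ 5.565238e+02, -9.154320e+01,  3.890000e-02,  0.000000e+00]), np.float64(0.935))
```

```bash
cat > g.py <<'E'
# usage: g.py jx jy z [jx jy z ...]  (mm, jig frame) -> tool-frame shifts in units, yaw turn to jig-aligned
import sys,numpy as np
from scipy.spatial.transform import Rotation as R
from rig import bot
J=np.array([560.2,46.3]);a=.0130
o=bot.get_obs();p=o["ee_pos"]*1000;Rt=R.from_euler("xyz",o["eef_rot"],degrees=True)
T=R.from_euler("xyz",[180,0,90+np.degrees(a)],degrees=True)
c,s=np.cos(a),np.sin(a);q=p[:2]-J
print("t",round(o["time_s"],2),"jig pos",np.round([q[0]*c+q[1]*s,-q[0]*s+q[1]*c,p[2]],1),"F",o["force"].round(1),"w",round(o["gripper_width"]*88,1),round(o["grasp_force"],1),"turn",((Rt.inv()*T).as_rotvec(degrees=True)/90).round(4))
v=np.array(sys.argv[1:],float).reshape(-1,3)
for x,y,z in v:
    w=np.array([J[0]+x*c-y*s,J[1]+x*s+y*c,z]);print((x,y,z),(Rt.inv().apply(w-p)/600).round(4))
E
python3 g.py -5.7 -137.7 150
```

```text
t 0.1 jig pos [-298.5 -577.9  199.5] F [0.1 0.2 0.1] w 87.7 0.0 turn [-9.000e-04 -7.000e-04 -7.117e-01]
(np.float64(-5.7), np.float64(-137.7), np.float64(150.0)) [ 0.7598 -0.4461  0.0834]
```

Request:
carry_out(motion=[[[0.76,-0.446,0,0,0,-0.712],[0.76,-0.446,0,0,0,-0.712],[0.76,-0.446,0,0,0,-0.712],[0.76,-0.446,0,0,0,-0.712],[0.76,-0.446,0,0,0,-0.712],[0.76,-0.446,0,0,0,-0.712],[0.76,-0.446,0,0,0,-0.712],[0.76,-0.446,0,0,0,-0.712],[0.76,-0.446,0,0,0,-0.712],[0.76,-0.446,0,0,0,-0.712]]], gripper=1, squeeze=5)

```text
time_s: 1.1
ee_pos: [0.5416, -0.1143, 0.2]
eef_rot: [-180.0, -0.0, 90.8]
force: [1.0, -0.9, -0.6]
gripper_width: 0.998
grasp_force: 0.0
```

Request:
carry_out(motion=[[[0,0,0,0,0,0],[0,0,0,0,0,0],[0,0,0,0,0,0]]])

```text
time_s: 1.4
ee_pos: [0.5403, -0.117, 0.1999]
eef_rot: [-179.9, 0.0, 90.7]
force: [0.4, 0.1, -0.3]
gripper_width: 1.0
grasp_force: 0.0
```

```bash
python3 g.py -5.7 -137.7 61 0 -137.7 61
```

```text
t 1.4 jig pos [ -22.  -163.   199.9] F [ 0.4  0.1 -0.3] w 88.0 0.0 turn [-0.0007  0.0001  0.    ]
(np.float64(-5.7), np.float64(-137.7), np.float64(61.0)) [0.0422 0.0275 0.2315]
(np.float64(0.0), np.float64(-137.7), np.float64(61.0)) [0.0422 0.037  0.2315]
```

Request:
carry_out(motion=[[[0.042,0.0275,0,0,0,0],[0.042,0.0275,0.08,0,0,0],[0.042,0.0275,0.14,0,0,0],[0.042,0.0275,0.18,0,0,0],[0.042,0.0275,0.21,0,0,0],[0.042,0.0275,0.231,0,0,0],[0.042,0.0275,0.231,0,0,0],[0.042,0.0275,0.231,0,0,0]]])

```text
time_s: 2.2
ee_pos: [0.5573, -0.0918, 0.0621]
eef_rot: [180.0, 0.0, 90.7]
force: [-0.2, -0.3, -0.1]
gripper_width: 0.994
grasp_force: 0.0
```

Request:
carry_out(motion=[[[0,0,0,0,0,0],[0,0,0,0,0,0],[0,0,0,0,0,0],[0,0,0,0,0,0],[0,0,0,0,0,0],[0,0,0,0,0,0],[0,0,0,0,0,0],[0,0,0,0,0,0],[0,0,0,0,0,0],[0,0,0,0,0,0]]], gripper=0.1, squeeze=5)

```text
time_s: 3.2
ee_pos: [0.5575, -0.0908, 0.0619]
eef_rot: [180.0, -0.0, 90.8]
force: [-0.4, 0.2, 5.1]
gripper_width: 0.55
grasp_force: 2.7
```

```bash
python3 g.py 0 -80 61
```

```text
t 3.2 jig pos [  -4.5 -137.1   61.9] F [-0.4  0.2  5.1] w 48.4 2.7 turn [ 0.0003 -0.      0.0002]
(np.float64(0.0), np.float64(-80.0), np.float64(61.0)) [0.0952 0.0075 0.0016]
```

Run:
```python
from rig import bot
import cv2
c=bot.camera("scene"); cv2.imwrite("pics/s1.png",cv2.resize(c["img"][130:270,240:480,::-1],None,fx=3.2,fy=3.2,interpolation=cv2.INTER_CUBIC))
print(bot.get_obs())
```

```text
{'time_s': 3.25, 'q': array([-1.62670162e+01,  2.68539876e+01,  9.92178286e+01,  1.04303317e-02,
        5.39030802e+01, -1.70426627e+01]), 'joint_velocities': array([ 0.13995969,  0.11524812,  0.03541738,  0.06461075, -0.08834149,
       -0.00692796]), 'joint_efforts': array([-2.25844695e-01, -4.87544990e+01, -1.92643279e+01, -3.49121564e-02,
       -2.87570469e-01,  1.67616814e-03]), 'ee_pos': array([ 0.5575015 , -0.09084133,  0.06196322]), 'eef_rot': array([ 1.79973528e+02, -7.03079928e-04,  9.07695035e+01]), 'force': array([-1.39341963,  1.44159483,  4.02213563]), 'ft_torque': array([0.02029662, 0.05353378, 0.05859753]), 'grasp_force': 2.692154198884964, 'gripper_width': 0.555112587775417}
```

View pics/s1.png

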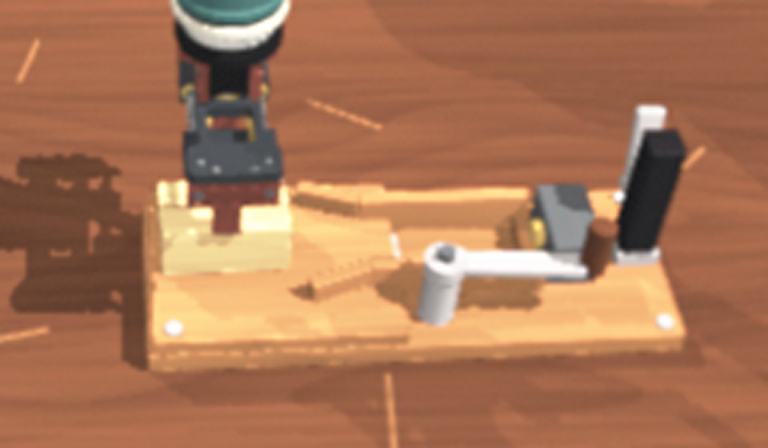

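The finger is on the blank, and the blank looks still flat on the deck. It seems gripped at about 49 mm with a light force. I'll drag it to the centre line and towards the guides.

Request:
carry_out(motion=[[[0.0,0.004,0,0,0,0],[0.01,0.0075,0,0,0,0],[0.02,0.0075,0,0,0,0],[0.03,0.0075,0,0,0,0],[0.04,0.0075,0,0,0,0],[0.05,0.0075,0,0,0,0],[0.06,0.0075,0,0,0,0],[0.07,0.0075,0,0,0,0],[0.075,0.0075,0,0,0,0],[0.075,0.0075,0,0,0,0]]])

```text
time_s: 4.25
ee_pos: [0.5615, -0.0452, 0.0619]
eef_rot: [180.0, 0.0, 90.8]
force: [0.5, -2.1, 5.7]
gripper_width: 0.548
grasp_force: 2.9
```

Request:
carry_out(motion=[[[0,0,0,0,0,0],[0,0,0,0,0,0],[0,0,0,0,0,0],[0,0,-0.05,0,0,0],[0,0,-0.12,0,0,0],[-0.09,0,-0.12,0,0,0],[-0.16,0,-0.12,0,0,0],[-0.16,0,-0.12,0,0,0],[-0.16,0,-0.12,0,0,0]]], gripper=1)

```text
time_s: 5.15
ee_pos: [0.5616, -0.1415, 0.1329]
eef_rot: [-179.9, -0.1, 90.6]
force: [-0.4, 0.0, -0.2]
gripper_width: 0.996
grasp_force: 0.0
```

```bash
cat > m.py <<'E'
from h import *
from rig import bot
import sys
for n in("top","scene"):
    c=bot.camera(n);P,C=cloud(c);x,y,z=P.T
    J=np.array([560.2,46.3]);a=.013;q=P[:,:2]*1000-J
    Pj=np.c_[q[:,0]*np.cos(a)+q[:,1]*np.sin(a),-q[:,0]*np.sin(a)+q[:,1]*np.cos(a),z*1000+(1.4 if n=="scene" else -.3)]
    m=(abs(Pj[:,0])<38)&(Pj[:,1]>-195)&(Pj[:,1]<112)&(Pj[:,2]>60)&(Pj[:,2]<90)
    Q=Pj[m]
    r=cv2.minAreaRect(Q[:,:2].astype(np.float32));print(n,[np.round(k,1) for k in r],"z by y:",[(int(t),np.median(Q[(Q[:,1]>t)&(Q[:,1]<t+20),2]).round(1)) for t in range(-195,110,20) if ((Q[:,1]>t)&(Q[:,1]<t+20)).sum()>5])
    if len(sys.argv)>1: cv2.imwrite(f"pics/{sys.argv[1]}_{n}.png",cv2.resize(c["img"][150:250,190:355,::-1] if n=="top" else c["img"][130:270,240:480,::-1],None,fx=3.2,fy=3.2,interpolation=cv2.INTER_CUBIC))
E
python3 m.py a; python3 g.py 0 -150 44
```

```text
top [array([  1.6, -25.7]), array([ 74.9, 265.4]), np.float64(0.6)] z by y: [(-175, np.float64(84.1)), (-155, np.float64(84.0)), (-135, np.float64(83.8)), (-115, np.float64(83.6)), (-15, np.float64(62.0)), (85, np.float64(60.6))]
scene [array([   0.6, -133.9]), array([100.2,  58.8]), np.float64(88.1)] z by y: [(-195, np.float64(82.2)), (-175, np.float64(83.5)), (-155, np.float64(83.2)), (-135, np.float64(83.4)), (-115, np.float64(83.2)), (-95, np.float64(83.3))]
t 5.25 jig pos [  -1.1 -186.5  132.8] F [-0.1  0.3  1.2] w 87.9 0.0 turn [-0.0012 -0.0012  0.0004]
(np.float64(0.0), np.float64(-150.0), np.float64(44.0)) [0.0605 0.0021 0.1482]
```

View pics/a_scene.png

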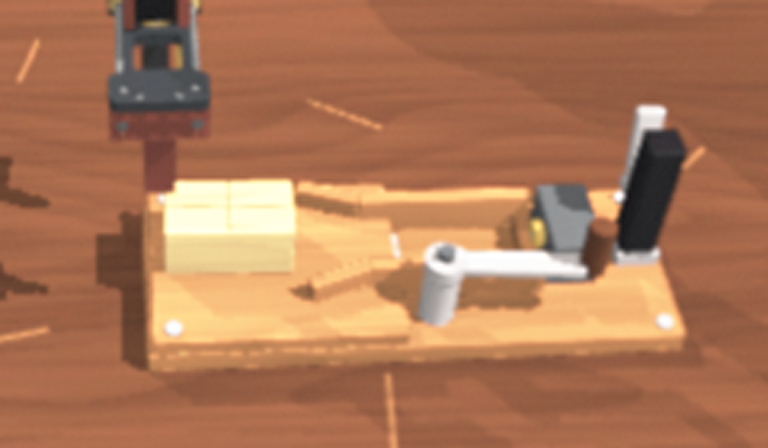

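The blank stayed at y ≈ -134 but is now centred in x and aligned, since the light grip slipped. I'll push it from behind with the fingers 20 mm apart.

Request:
carry_out(motion=[[[-0.036,0.002,0,0,0,0],[-0.036,0.002,0,0,0,0],[-0.036,0.002,0.04,0,0,0],[-0.036,0.002,0.09,0,0,0],[-0.036,0.002,0.13,0,0,0],[-0.036,0.002,0.148,0,0,0],[-0.036,0.002,0.148,0,0,0],[-0.036,0.002,0.148,0,0,0]]], gripper=-0.545)

```text
time_s: 6.05
ee_pos: [0.5644, -0.1628, 0.0454]
eef_rot: [180.0, -0.0, 90.8]
force: [0.5, -0.0, 0.3]
gripper_width: 0.314
grasp_force: 0.0
```

```bash
python3 g.py 0 -140 44 0 -100 44
```

```text
t 6.05 jig pos [   1.5 -209.1   45.4] F [ 0.5 -0.   0.3] w 27.6 0.0 turn [ 0.0003 -0.0001  0.0006]
(np.float64(0.0), np.float64(-140.0), np.float64(44.0)) [ 0.1152 -0.0023  0.0024]
(np.float64(0.0), np.float64(-100.0), np.float64(44.0)) [ 0.1819 -0.0023  0.0024]
```

Request:
carry_out(motion=[[[0.008,-0.0023,0.002,0,0,0],[0.02,-0.0023,0.002,0,0,0],[0.036,-0.0023,0.002,0,0,0],[0.052,-0.0023,0.002,0,0,0],[0.068,-0.0023,0.002,0,0,0],[0.084,-0.0023,0.002,0,0,0],[0.1,-0.0023,0.002,0,0,0],[0.116,-0.0023,0.002,0,0,0],[0.125,-0.0023,0.002,0,0,0],[0.125,-0.0023,0.002,0,0,0]]])

```text
time_s: 7.05
ee_pos: [0.5609, -0.087, 0.0434]
eef_rot: [-179.9, -0.1, 90.8]
force: [0.3, -0.0, -0.4]
gripper_width: 0.225
grasp_force: 0.0
```

```bash
python3 m.py; python3 g.py 0 -60 44
```

```text
top [array([1.8, 5.8]), array([ 73.5, 211.8]), np.float64(0.9)] z by y: [(-95, np.float64(84.2)), (-75, np.float64(83.8)), (-55, np.float64(82.9))]
scene [array([  1.3, -24.8]), array([241.1,  61.1]), np.float64(89.7)] z by y: [(-155, np.float64(74.3)), (-135, np.float64(74.7)), (-115, np.float64(72.8)), (-95, np.float64(83.2)), (-75, np.float64(83.3)), (-55, np.float64(83.3)), (-35, np.float64(83.9))]
t 7.15 jig pos [  -1.1 -134.    43.3] F [ 0.4  0.  -0.4] w 20.3 0.0 turn [-0.0009 -0.0006  0.0004]
(np.float64(0.0), np.float64(-60.0), np.float64(44.0)) [ 0.1233  0.002  -0.0011]
```

Request:
carry_out(motion=[[[0.01,0.002,0,0,0,0],[0.02,0.002,0,0,0,0],[0.03,0.002,0,0,0,0],[0.04,0.002,0,0,0,0],[0.05,0.002,0,0,0,0],[0.06,0.002,0,0,0,0]]])

```text
time_s: 7.75
ee_pos: [0.5625, -0.0519, 0.0438]
eef_rot: [180.0, 0.0, 90.8]
force: [0.5, -1.4, -0.3]
gripper_width: 0.225
grasp_force: 0.8
```

Request:
carry_out(motion=[[[0.01,0,0,0,0,0],[0.02,0,0,0,0,0],[0.03,0,0,0,0,0],[0.035,0,0,0,0,0]]])

```text
time_s: 8.15
ee_pos: [0.5621, -0.0308, 0.0438]
eef_rot: [180.0, -0.0, 90.8]
force: [1.0, -1.7, 0.3]
gripper_width: 0.233
grasp_force: 1.1
```

```bash
python3 m.py b; python3 g.py 0 -60 44
```

```text
top [array([ 2.3, 36.8]), array([ 70.6, 139.5]), np.float64(0.9)] z by y: [(-35, np.float64(83.5)), (-15, np.float64(83.8)), (5, np.float64(83.6))]
scene [array([ 2.8, -7.8]), array([ 59.3, 163.5]), np.float64(2.5)] z by y: [(-95, np.float64(74.0)), (-75, np.float64(75.1)), (-55, np.float64(74.7)), (-35, np.float64(82.5)), (-15, np.float64(83.3)), (5, np.float64(83.3)), (25, np.float64(83.6))]
t 8.25 jig pos [  0.3 -77.   43.6] F [-0.2 -0.3  0.5] w 20.0 0.0 turn [-0.0005 -0.0004  0.0006]
(np.float64(0.0), np.float64(-60.0), np.float64(44.0)) [ 0.0283 -0.0005 -0.0006]
```

View pics/b_scene.png

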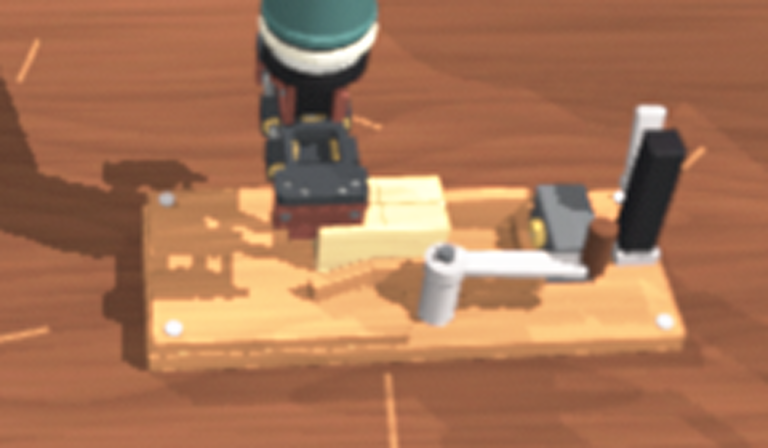

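The blank has entered the rails straight, with about 2 N of push. I'll keep going.

Request:
carry_out(motion=[[[0.01,0,0,0,0,0],[0.02,0,0,0,0,0],[0.03,0,0,0,0,0],[0.04,0,0,0,0,0],[0.05,0,0,0,0,0],[0.06,0,0,0,0,0],[0.07,0,0,0,0,0],[0.08,0,0,0,0,0]]])

```text
time_s: 9.05
ee_pos: [0.5611, 0.0172, 0.0435]
eef_rot: [-180.0, -0.0, 90.8]
force: [1.2, -1.5, -0.8]
gripper_width: 0.227
grasp_force: 0.5
```

Request:
carry_out(motion=[[[0.005,0,0,0,0,0],[0.01,0,0,0,0,0],[0.015,0,0,0,0,0],[0.015,0,0,0,0,0]]])

```text
time_s: 9.45
ee_pos: [0.5612, 0.026, 0.0437]
eef_rot: [-180.0, -0.0, 90.8]
force: [-0.4, 0.3, 0.2]
gripper_width: 0.225
grasp_force: 0.0
```

```bash
python3 m.py; python3 g.py 0 -8 44
```

```text
top [array([-19.8,  61.6]), array([63.9, 25.7]), np.float64(87.8)] z by y: [(25, np.float64(78.2)), (45, np.float64(73.9)), (65, np.float64(70.9)), (85, np.float64(68.8))]
scene [array([ 2.1, 30.4]), array([ 60.1, 125.7]), np.float64(1.1)] z by y: [(-35, np.float64(74.5)), (-15, np.float64(72.5)), (5, np.float64(74.6)), (25, np.float64(77.0)), (45, np.float64(74.0)), (65, np.float64(70.1)), (85, np.float64(67.7))]
t 9.55 jig pos [  0.8 -20.5  43.7] F [-0.1  0.1 -0.4] w 20.2 0.0 turn [ 0.     -0.0002  0.0002]
(np.float64(0.0), np.float64(-8.0), np.float64(44.0)) [ 0.0209 -0.0013 -0.0005]
```

The nose is in the pocket and the blank is tilted. I'll make the last bit in small steps.

Request:
carry_out(motion=[[[0.004,-0.001,0,0,0,0],[0.008,-0.001,0,0,0,0],[0.012,-0.001,0,0,0,0],[0.012,-0.001,0,0,0,0]]])

```text
time_s: 9.95
ee_pos: [0.5605, 0.0331, 0.0437]
eef_rot: [-180.0, -0.0, 90.8]
force: [-0.8, -0.3, -0.2]
gripper_width: 0.224
grasp_force: 0.1
```

Request:
carry_out(motion=[[[0.002,0,0,0,0,0],[0.004,0,0,0,0,0],[0.006,0,0,0,0,0],[0.008,0,0,0,0,0],[0.008,0,0,0,0,0]]])

```text
time_s: 10.45
ee_pos: [0.5604, 0.0378, 0.0437]
eef_rot: [-180.0, -0.0, 90.8]
force: [-0.5, -0.9, -0.2]
gripper_width: 0.228
grasp_force: 0.2
```

```bash
python3 m.py; python3 g.py 0 -8 44
```

```text
top [array([-26.5,  34.1]), array([142.6,  28.8]), np.float64(86.2)] z by y: [(45, np.float64(75.0)), (65, np.float64(71.5)), (85, np.float64(69.5))]
scene [array([ 2.9, 44.7]), array([ 58.1, 131.2]), np.float64(2.7)] z by y: [(-35, np.float64(70.1)), (-15, np.float64(73.6)), (5, np.float64(74.8)), (25, np.float64(76.6)), (45, np.float64(74.8)), (65, np.float64(71.9)), (85, np.float64(69.0))]
t 10.55 jig pos [ 0.1 -8.5 43.7] F [0.6 0.  0.3] w 19.7 0.1 turn [-0.     -0.0002  0.0003]
(np.float64(0.0), np.float64(-8.0), np.float64(44.0)) [ 0.0009 -0.0002 -0.0005]
```

Request:
carry_out(motion=[[[0.002,0,0,0,0,0],[0.004,0,0,0,0,0],[0.004,0,0,0,0,0]]])

```text
time_s: 10.85
ee_pos: [0.5604, 0.0402, 0.0437]
eef_rot: [-180.0, -0.0, 90.8]
force: [-0.5, -0.9, -0.8]
gripper_width: 0.229
grasp_force: 0.1
```

Request:
carry_out(motion=[[[0.0015,0,0,0,0,0],[0.003,0,0,0,0,0],[0.003,0,0,0,0,0]]])

```text
time_s: 11.15
ee_pos: [0.5605, 0.0416, 0.0437]
eef_rot: [180.0, 0.0, 90.8]
force: [0.4, -2.6, 0.7]
gripper_width: 0.226
grasp_force: 1.1
```

```bash
python3 m.py; python3 g.py 0 -8 44
```

```text
top [array([-25.6,  41.3]), array([133.3,  28.6]), np.float64(87.1)] z by y: [(45, np.float64(72.9)), (65, np.float64(72.6)), (85, np.float64(68.3)), (105, np.float64(67.5))]
scene [array([ 1.8, 44.1]), array([ 58.2, 122.8]), np.float64(1.1)] z by y: [(-15, np.float64(74.1)), (5, np.float64(74.8)), (25, np.float64(75.8)), (45, np.float64(73.9)), (65, np.float64(71.8)), (85, np.float64(68.9))]
t 11.25 jig pos [ 0.2 -4.7 43.7] F [ 0.  -2.3  0.2] w 19.9 1.1 turn [0.     0.0001 0.0003]
(np.float64(0.0), np.float64(-8.0), np.float64(44.0)) [-0.0055 -0.0003 -0.0005]
```

Contact force is rising, so the nose is at the end wall. I'll back off, rise and close the fingers to press the tail.

Request:
carry_out(motion=[[[-0.02,0,0,0,0,0],[-0.03,0,-0.03,0,0,0],[-0.03,0,-0.1,0,0,0],[-0.03,0,-0.14,0,0,0],[-0.1,0,-0.14,0,0,0],[-0.18,0,-0.14,0,0,0],[-0.18,0,-0.14,0,0,0],[-0.18,0,-0.14,0,0,0]]], gripper=-1)

```text
time_s: 12.05
ee_pos: [0.5616, -0.0674, 0.1276]
eef_rot: [-180.0, -0.0, 90.6]
force: [0.2, 0.9, -0.3]
gripper_width: 0.003
grasp_force: 0.0
```

```bash
python3 m.py c; python3 g.py 0 14 100 0 14 85
```

```text
top [array([-2.4, 42. ]), array([130.7,  72.7]), np.float64(88.0)] z by y: [(25, np.float64(76.4)), (45, np.float64(75.0)), (65, np.float64(71.6)), (85, np.float64(69.5)), (105, np.float64(68.4))]
scene [array([ 0.4, 54.8]), array([ 60.4, 100.3]), np.float64(0.2)] z by y: [(5, np.float64(78.3)), (25, np.float64(77.0)), (45, np.float64(74.3)), (65, np.float64(71.9)), (85, np.float64(68.6))]
t 12.15 jig pos [  -0.3 -111.9  127.4] F [-0.2  0.9 -0.1] w 0.8 0.0 turn [-0.0005 -0.0006  0.    ]
(np.float64(0.0), np.float64(14.0), np.float64(100.0)) [0.2098 0.0005 0.0459]
(np.float64(0.0), np.float64(14.0), np.float64(85.0)) [0.2098 0.0005 0.0709]
```

View pics/c_scene.png

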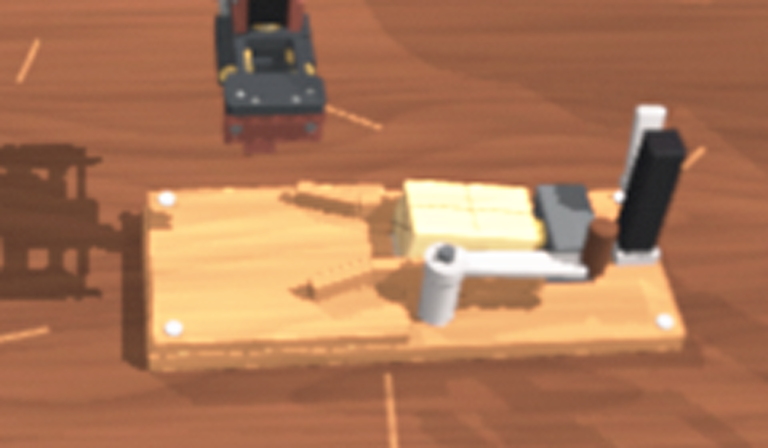

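The blank is in the pocket, held tail-up at about z 79. I'll press near the tail at y ≈ 20.

Request:
carry_out(motion=[[[0.08,0.0005,0.0,0,0,0],[0.16,0.0005,0.0,0,0,0],[0.22,0.0005,0.02,0,0,0],[0.22,0.0005,0.05,0,0,0],[0.22,0.0005,0.068,0,0,0],[0.22,0.0005,0.068,0,0,0],[0.22,0.0005,0.068,0,0,0]]])

```text
time_s: 12.85
ee_pos: [0.5602, 0.0657, 0.0868]
eef_rot: [-180.0, -0.0, 90.8]
force: [0.5, -0.4, -0.4]
gripper_width: 0.007
grasp_force: 0.0
```

Request:
carry_out(motion=[[[0,0,0.003,0,0,0],[0,0,0.006,0,0,0],[0,0,0.009,0,0,0],[0,0,0.012,0,0,0]]])

```text
time_s: 13.25
ee_pos: [0.5606, 0.0655, 0.0798]
eef_rot: [180.0, -0.0, 90.7]
force: [-0.5, -0.4, -0.0]
gripper_width: 0.005
grasp_force: 0.0
```

```bash
python3 g.py 0 20 70
```

```text
t 13.25 jig pos [ 0.6 19.2 79.8] F [-0.5 -0.4 -0. ] w 0.4 0.0 turn [ 0.0003 -0.0001 -0.0001]
(np.float64(0.0), np.float64(20.0), np.float64(70.0)) [ 0.0013 -0.001   0.0164]
```

Request:
carry_out(motion=[[[0,0,0.002,0,0,0],[0,0,0.004,0,0,0],[0,0,0.006,0,0,0],[0,0,0.006,0,0,0]]])

```text
time_s: 13.65
ee_pos: [0.5602, 0.0658, 0.0759]
eef_rot: [-180.0, -0.0, 90.8]
force: [-0.1, 0.2, 0.1]
gripper_width: 0.002
grasp_force: 0.0
```

Request:
carry_out(motion=[[[0,0,0.0015,0,0,0],[0,0,0.003,0,0,0],[0,0,0.003,0,0,0]]])

```text
time_s: 13.95
ee_pos: [0.5603, 0.0658, 0.0741]
eef_rot: [-180.0, -0.0, 90.8]
force: [-0.1, -0.2, -0.3]
gripper_width: 0.007
grasp_force: 0.0
```

Request:
carry_out(motion=[[[0,0,0.0015,0,0,0],[0,0,0.003,0,0,0],[0,0,0.003,0,0,0]]])

```text
time_s: 14.25
ee_pos: [0.5603, 0.0658, 0.0723]
eef_rot: [-180.0, -0.0, 90.8]
force: [0.2, -0.0, 0.2]
gripper_width: 0.004
grasp_force: 0.0
```

```bash
python3 m.py d; python3 g.py
```

```text
top [array([-1.1, 34.4]), array([ 69.1, 149.2]), np.float64(2.4)] z by y: [(65, np.float64(69.5)), (85, np.float64(68.7)), (105, np.float64(68.7))]
scene [array([ 2. , 32.3]), array([144.3,  59.6]), np.float64(89.7)] z by y: [(-15, np.float64(61.7)), (5, np.float64(77.5)), (25, np.float64(76.8)), (45, np.float64(74.1)), (65, np.float64(71.0)), (85, np.float64(68.7))]
t 14.35 jig pos [ 0.4 19.5 72.4] F [ 0.5 -0.3  0.4] w 0.5 0.0 turn [-0.0001 -0.0001  0.0003]
```

View pics/d_scene.png

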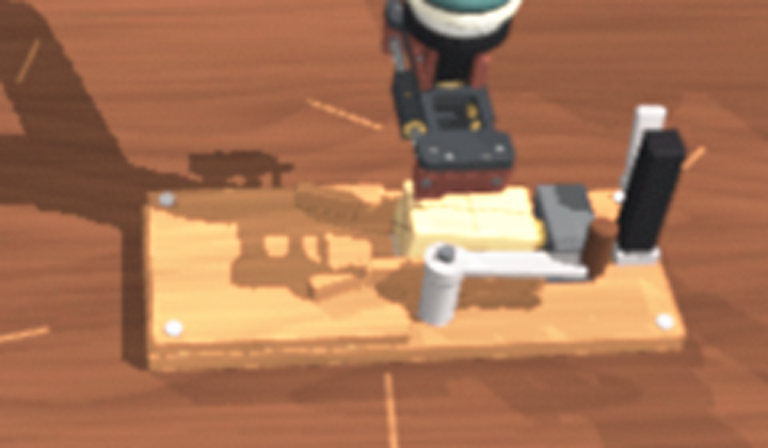

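The picture shows the gripper over the blank but no clear finger contact. I'll check where the TCP projects and what the depth says there.

Run:
```python
from h import *
from rig import bot
o=bot.get_obs();p=o["ee_pos"]
for n in("scene","top"):
    c=bot.camera(n);E=np.linalg.inv(c["extrinsics"])
    for dz in(0,.02,.06,.1):
        q=p+[0,0,dz];u=cv2.projectPoints(q[None],cv2.Rodrigues(E[:3,:3])[0],E[:3,3],c["camera_matrix"],c["distortion"])[0].ravel();print(n,dz,u.round(1), "crop",((u-[240,130])*3.2).round())
    P,C=cloud(c);m=(abs(P[:,0]-p[0])<.06)&(abs(P[:,1]-p[1])<.05)&(P[:,2]>.055)
    k=m&(C[:,0]<150)
    for z0 in range(60,180,10):
        s=k&(P[:,2]*1000>=z0)&(P[:,2]*1000<z0+10)
        if s.sum(): print(z0,s.sum(),(P[s]*1000).mean(0).round(0),(P[s]*1000).min(0).round(0)[:2],(P[s]*1000).max(0).round(0)[:2])
```

```text
scene 0 [372.2 195.6] crop [423. 210.]
scene 0.02 [373.2 190. ] crop [426. 192.]
scene 0.06 [375.2 178.5] crop [432. 155.]
scene 0.1 [377.2 166.3] crop [439. 116.]
90 4 [595.  70.  95.] [569.  68.] [620.  71.]
100 1 [572.  65. 101.] [572.  65.] [572.  65.]
110 2 [552.  54. 111.] [551.  54.] [554.  55.]
170 5 [572.  35. 178.] [538.  32.] [589.  39.]
top 0 [266.8 204.8] crop [ 86. 239.]
top 0.02 [265.9 204.1] crop [ 83. 237.]
top 0.06 [263.9 202.8] crop [ 76. 233.]
top 0.1 [261.8 201.4] crop [ 70. 228.]
170 1 [562.  32. 179.] [562.  32.] [562.  32.]
```

```bash
cat > n.py <<'E'
from h import *
from rig import bot
for n in("scene","top"):
    c=bot.camera(n);P,C=cloud(c);J=np.array([560.2,46.3]);a=.013;q=P[:,:2]*1000-J
    X=q[:,0]*np.cos(a)+q[:,1]*np.sin(a);Y=-q[:,0]*np.sin(a)+q[:,1]*np.cos(a);Z=P[:,2]*1000
    print(n)
    for y0 in range(-8,110,8):
        row=[]
        for x0 in range(-40,48,8):
            m=(X>=x0)&(X<x0+8)&(Y>=y0)&(Y<y0+8)
            row.append(f"{np.median(Z[m]):4.0f}" if m.any() else "  . ")
        print(y0," ".join(row))
    E=np.linalg.inv(c["extrinsics"]);p=bot.get_obs()["ee_pos"]
    u=cv2.projectPoints(p[None],cv2.Rodrigues(E[:3,:3])[0],E[:3,3],c["camera_matrix"],c["distortion"])[0].ravel().astype(int)
    im=c["img"][u[1]-40:u[1]+40,u[0]-50:u[0]+50,::-1].copy()
    cv2.imwrite(f"pics/zoom_{n}.png",cv2.resize(im,None,fx=7,fy=7,interpolation=cv2.INTER_CUBIC))
E
python3 n.py
```

```text
scene
-8  125   47  198  200  212  227  219  280  346  400  468
0   54   44   64   55   66   75  227  237  318  371  465
8   54   78   80   80  516  516  230  432  208  368  423
16   .    .    .    .   515  298  227  218  218  370  434
24   .    .    .    .   516  516  227  434  218  375  474
32   .    .    .    73   76  516  240  236  275  383  477
40   .    .    .    74   76  517  515  274  368  427  476
48   .    .    .    72  197  237  286  386  378  496  472
56  535  537  530  526  521  517  515  511  447  493  472
64  555  551  545  540  533  528  524  518  510  506  482
72  554  550  545  537  533  527  520  516   69  505  471
80   .    .    68   70   69   70   69   70   65  496   26
88   .    67   69   69   69   69   69   69   60   .    26
96   .    66   67   67   67   68   67   67   62   23   22
104   52   55   .    65   53   52   43   .    .    .    26
top
-8  496  507  512  516  518  518  516  513  505  496   37
0  500  507  512  517  518  519  517  513  507  497   21
8  492  508  513  518  519  519  518  514  509  500   . 
16  489  509  514  518  518  518  517  513  509  498   . 
24  488  508  514  517  519  518  517  512  508  499  488
32  493  509  514  517  518  520  517  514  507  500  490
40  495  507  513  518  518  518  518  514  508  498  489
48  495  508  514  516  518  519  517  514  508  502  489
56  513  512  520  519  520  519  517  515  508  499  487
64  555  549  546  541  537  529  524  519  512  504  496
72  555  550  545  541  534  529  525  520  513  506  494
80   55   73   .    .    .    .    .   510   .    .    . 
88   57   67   71   69   .    .    .    .    .    .    . 
96   55   69   68   71   .    .    .    .    .    .    . 
104   57   68   71   70   65   .    .    .    .    .    .
```

View pics/zoom_scene.png

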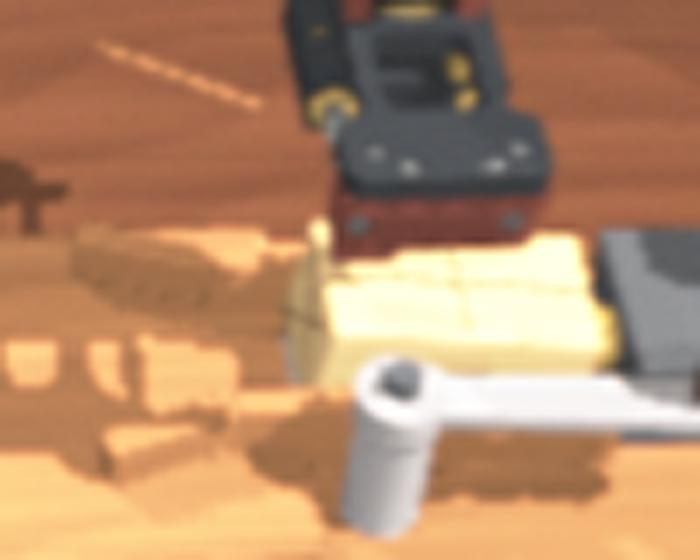

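The finger tip seems to be still a little above the blank's top. I'll keep lowering in small steps and watch the force.

Request:
carry_out(motion=[[[0,0,0.0015,0,0,0],[0,0,0.003,0,0,0],[0,0,0.003,0,0,0]]])

```text
time_s: 14.85
ee_pos: [0.5603, 0.0658, 0.0705]
eef_rot: [-180.0, -0.0, 90.8]
force: [-0.1, -1.7, 0.2]
gripper_width: 0.004
grasp_force: 0.0
```

Request:
carry_out(motion=[[[0,0,0.0015,0,0,0],[0,0,0.003,0,0,0],[0,0,0.003,0,0,0]]])

```text
time_s: 15.15
ee_pos: [0.5603, 0.0658, 0.0687]
eef_rot: [-180.0, -0.0, 90.8]
force: [0.4, 0.4, -0.1]
gripper_width: 0.005
grasp_force: 0.0
```

Request:
carry_out(motion=[[[0,0,0.0015,0,0,0],[0,0,0.003,0,0,0],[0,0,0.003,0,0,0]]])

```text
time_s: 15.45
ee_pos: [0.5602, 0.0658, 0.0669]
eef_rot: [-180.0, -0.0, 90.8]
force: [-0.1, -1.0, -0.7]
gripper_width: 0.006
grasp_force: 0.0
```

Request:
carry_out(motion=[[[0,0,0.0015,0,0,0],[0,0,0.003,0,0,0],[0,0,0.003,0,0,0]]])

```text
time_s: 15.75
ee_pos: [0.5602, 0.0658, 0.0651]
eef_rot: [-180.0, -0.0, 90.8]
force: [-0.4, -0.9, 0.2]
gripper_width: 0.009
grasp_force: 0.0
```

Request:
carry_out(motion=[[[0,0,0.0015,0,0,0],[0,0,0.003,0,0,0],[0,0,0.003,0,0,0]]])

```text
time_s: 16.05
ee_pos: [0.5603, 0.0658, 0.0633]
eef_rot: [-180.0, -0.0, 90.8]
force: [-0.2, -0.0, -0.5]
gripper_width: 0.002
grasp_force: 0.0
```

```bash
python3 n.py | head -9; python3 g.py
```

```text
scene
-8  181   48  187  203  193  212  225  264  341  392  458
0   56   46   60   57   71   68  211  232  294  364  456
8   54   78   79   90  508  508  220  425  206  361  418
16   .    .    .   505  507  508  221  318  202  362  420
24   .    .    .   505  507   80  221  425  205  368  463
32   .    .    .   505  506  507  222  229  267  372  467
40   .    .    .   505  507  507  250  268  353  421  469
48   .    .    .   506  189  190  308  370  362  485  462
t 16.15 jig pos [ 0.4 19.5 63.4] F [-0.3 -0.1 -0. ] w 0.7 0.0 turn [-0.0001 -0.0001  0.0003]
```

Depth shows the body coming down as commanded, but the closed finger tips appear about 20 mm above the nominal TCP. Nothing is touching yet, so I'll keep going in small steps.

Request:
carry_out(motion=[[[0,0,0.0015,0,0,0],[0,0,0.003,0,0,0],[0,0,0.003,0,0,0]]])

```text
time_s: 16.45
ee_pos: [0.5603, 0.0658, 0.0615]
eef_rot: [-180.0, -0.0, 90.8]
force: [-0.1, -0.2, -0.2]
gripper_width: 0.008
grasp_force: 0.0
```

Request:
carry_out(motion=[[[0,0,0.0015,0,0,0],[0,0,0.003,0,0,0],[0,0,0.003,0,0,0]]])

```text
time_s: 16.75
ee_pos: [0.5603, 0.0658, 0.0597]
eef_rot: [-180.0, -0.0, 90.8]
force: [-0.4, -0.6, -0.3]
gripper_width: 0.002
grasp_force: 0.0
```

Request:
carry_out(motion=[[[0,0,0.0015,0,0,0],[0,0,0.003,0,0,0],[0,0,0.003,0,0,0]]])

```text
time_s: 17.05
ee_pos: [0.5605, 0.0658, 0.0582]
eef_rot: [180.0, -0.0, 90.8]
force: [0.0, -0.4, 2.0]
gripper_width: 0.006
grasp_force: 1.1
```

Contact at TCP z ≈ 58.3, as expected, so the tips sit about 20 mm above the nominal TCP. Now I'll press down.

Request:
carry_out(motion=[[[0,0,0.0015,0,0,0],[0,0,0.003,0,0,0],[0,0,0.003,0,0,0]]])

```text
time_s: 17.35
ee_pos: [0.5607, 0.0652, 0.0567]
eef_rot: [180.0, 0.1, 90.8]
force: [-0.7, -1.3, 5.7]
gripper_width: 0.005
grasp_force: 2.4
```

Request:
carry_out(motion=[[[0,0,0.0015,0,0,0],[0,0,0.0025,0,0,0],[0,0,0.0025,0,0,0]]])

```text
time_s: 17.65
ee_pos: [0.5606, 0.0658, 0.0548]
eef_rot: [180.0, -0.0, 90.8]
force: [0.4, -0.6, 2.1]
gripper_width: 0.004
grasp_force: 0.6
```

Request:
carry_out(motion=[[[0,0,0.0015,0,0,0],[0,0,0.003,0,0,0],[0,0,0.003,0,0,0]]])

```text
time_s: 17.95
ee_pos: [0.5599, 0.066, 0.0525]
eef_rot: [-179.9, -0.0, 90.8]
force: [-0.1, -0.2, 0.6]
gripper_width: 0.01
grasp_force: 0.0
```

Request:
carry_out(motion=[[[0,0,0.0015,0,0,0],[0,0,0.0025,0,0,0],[0,0,0.0025,0,0,0]]])

```text
time_s: 18.25
ee_pos: [0.5603, 0.0659, 0.0513]
eef_rot: [-180.0, -0.0, 90.8]
force: [-0.7, -0.3, 0.3]
gripper_width: 0.007
grasp_force: 0.0
```

Request:
carry_out(motion=[[[0,0,0.0015,0,0,0],[0,0,0.0025,0,0,0],[0,0,0.0025,0,0,0]]])

```text
time_s: 18.55
ee_pos: [0.5603, 0.0658, 0.0499]
eef_rot: [-180.0, -0.0, 90.8]
force: [-1.2, -0.0, 0.6]
gripper_width: 0.011
grasp_force: 0.0
```

The catch has let go. I'll touch down lightly to confirm, then lift and measure.

Request:
carry_out(motion=[[[0,0,0.0015,0,0,0],[0,0,0.003,0,0,0],[0,0,0.0035,0,0,0]]])

```text
time_s: 18.85
ee_pos: [0.5603, 0.0658, 0.0478]
eef_rot: [-180.0, -0.0, 90.8]
force: [-0.3, -0.3, -1.1]
gripper_width: 0.007
grasp_force: 0.0
```

Request:
carry_out(motion=[[[0,0,-0.04,0,0,0],[0,0,-0.1,0,0,0],[0,0,-0.18,0,0,0],[0,0,-0.26,0,0,0],[-0.08,0,-0.26,0,0,0],[-0.16,0,-0.26,0,0,0],[-0.24,0,-0.26,0,0,0],[-0.28,0,-0.26,0,0,0],[-0.28,0,-0.26,0,0,0]]])

```text
time_s: 19.75
ee_pos: [0.5627, -0.1055, 0.2039]
eef_rot: [180.0, 0.1, 90.6]
force: [-0.3, -0.0, -0.6]
gripper_width: 0.004
grasp_force: 0.0
```

```bash
cat > f.py <<'E'
from h import *
from rig import bot
B=hm([(bx(-28,28,-50,50),48)])
for n in("scene","top"):
    c=bot.camera(n);P,C=cloud(c);J=np.array([560.2,46.3]);a=.013;q=P[:,:2]*1000-J
    X=q[:,0]*np.cos(a)+q[:,1]*np.sin(a);Y=-q[:,0]*np.sin(a)+q[:,1]*np.cos(a);Z=P[:,2]*1000+(1.4 if n=="scene" else -.3)
    m=(abs(X)<25)&(Y>5)&(Y<98)&(Z>62)&(Z<90)
    co=np.linalg.lstsq(np.c_[X[m],Y[m]-52,np.ones(m.sum())],Z[m],rcond=None)[0];print(n,m.sum(),"top plane",co.round(3))
    m=(abs(X)<29)&(Z>62)&(Z<90)&(Y>-20)&(Y<114)
    print("y range",np.percentile(Y[m],[1,99]).round(1),"x",np.percentile(X[m],[1,99]).round(1))
    k=(X>-70)&(X<110)&(Y>-40)&(Y<175)&(Z>112)&(Z<128);print("knob",X[k].mean().round(1),Y[k].mean().round(1),k.sum())
    k=(abs(X)<100)&(Y>178)&(Y<220)&(Z>138)&(Z<160);print("grip",np.percentile(X[k],[2,50,98]).round(1),np.percentile(Y[k],[2,98]).round(1))
E
python3 f.py; python3 g.py
```

```text
scene 512 top plane [6.0000e-03 1.0000e-03 6.8171e+01]
y range [ 2.6 99.2] x [-26.4  28.6]
knob 70.2 135.1 75
grip [-41.1   1.9  16.7] [182.5 209.2]
top 528 top plane [ 2.0000e-03 -6.0000e-03  6.8123e+01]
y range [  4.5 104.1] x [-28.5  24.8]
knob 63.3 138.2 51
grip [-43.2  -4.8  11.7] [184.2 211.6]
t 19.85 jig pos [ 2.000e-01 -1.484e+02  2.037e+02] F [0.6 0.5 0.6] w 0.6 0.0 turn [-0.0003 -0.0005 -0.0007]
```

The blank is home: top plane at z 68.1, flat. Next is the lever, pushing the knob from its +x side with closed fingers at TCP z 80.

Request:
carry_out(motion=[[[0.475,0.177,0,0,0,0],[0.475,0.177,0,0,0,0],[0.475,0.177,0,0,0,0],[0.475,0.177,0,0,0,0],[0.475,0.177,0,0,0,0],[0.475,0.177,0,0,0,0],[0.475,0.177,0,0,0,0],[0.475,0.177,0,0,0,0],[0.475,0.177,0,0,0,0]]])

```text
time_s: 20.75
ee_pos: [0.6639, 0.1843, 0.2036]
eef_rot: [-179.9, 0.0, 90.8]
force: [0.3, 0.6, -0.2]
gripper_width: 0.008
grasp_force: 0.0
```

Request:
carry_out(motion=[[[0,0,0.05,0,0,0],[0,0,0.1,0,0,0],[0,0,0.15,0,0,0],[0,0,0.19,0,0,0],[0,0,0.207,0,0,0],[0,0,0.207,0,0,0]]])

```text
time_s: 21.35
ee_pos: [0.6635, 0.1828, 0.0784]
eef_rot: [-179.8, 0.0, 90.7]
force: [-0.6, 0.2, 0.7]
gripper_width: 0.004
grasp_force: 0.0
```

```bash
python3 g.py
python3 - <<'E'
import numpy as np
for th in (1.64,1.4,1.2,1.0,.8,.6,.4,.2,.05,0):
    k=np.array([58-112*np.cos(th),26+112*np.sin(th)]);print(th,k.round(1),(k+25*np.array([np.sin(th),np.cos(th)])).round(1))
E
```

```text
t 21.35 jig pos [105.  135.1  78.4] F [-0.6  0.2  0.7] w 0.4 0.0 turn [-0.0021  0.0004 -0.0007]
1.64 [ 65.7 137.7] [ 90.7 136. ]
1.4 [ 39.  136.4] [ 63.6 140.6]
1.2 [ 17.4 130.4] [ 40.7 139.4]
1.0 [ -2.5 120.2] [ 18.5 133.8]
0.8 [-20.  106.3] [ -2.1 123.8]
0.6 [-34.4  89.2] [-20.3 109.9]
0.4 [-45.2  69.6] [-35.4  92.6]
0.2 [-51.8  48.3] [-46.8  72.8]
0.05 [-53.9  31.6] [-52.6  56.6]
0 [-54.  26.] [-54.  51.]
```

Request:
carry_out(motion=[[[0.002,-0.013,0,0,0,0],[0.002,-0.025,0,0,0,0],[0.004,-0.04,0,0,0,0],[0.006,-0.055,0,0,0,0],[0.007,-0.069,0,0,0,0],[0.0065,-0.088,0,0,0,0],[0.006,-0.107,0,0,0,0],[0.002,-0.126,0,0,0,0],[-0.003,-0.144,0,0,0,0],[-0.003,-0.144,0,0,0,0]]])

```text
time_s: 22.35
ee_pos: [0.5757, 0.1809, 0.0793]
eef_rot: [-179.8, -0.0, 90.8]
force: [0.0, -0.2, -0.4]
gripper_width: 0.006
grasp_force: 0.0
```

```bash
python3 g.py; python3 f.py
```

```text
t 22.35 jig pos [ 17.3 134.4  79.3] F [ 0.  -0.2 -0.4] w 0.5 0.0 turn [-0.0021 -0.      0.0001]
scene 479 top plane [ 0.113  0.076 69.782]
y range [  2.9 110.7] x [-26.5  28.3]
knob 8.7 118.1 84
grip [-40.8  -9.6   9.8] [200.5 211.5]
top 560 top plane [ 0.109  0.071 69.588]
y range [  2.2 111.3] x [-28.6  26.5]
knob -6.2 116.0 23
grip [-43.  -10.7   4.3] [200.2 211.8]
```

Request:
carry_out(motion=[[[-0.009,-0.016,0,0,0,0],[-0.017,-0.032,0,0,0,0],[-0.029,-0.047,0,0,0,0],[-0.041,-0.062,0,0,0,0],[-0.055,-0.076,0,0,0,0],[-0.07,-0.088,0,0,0,0],[-0.086,-0.098,0,0,0,0],[-0.103,-0.107,0,0,0,0],[-0.103,-0.107,0,0,0,0]]])

```text
time_s: 23.35
ee_pos: [0.5133, 0.1171, 0.0794]
eef_rot: [-179.8, 0.0, 90.7]
force: [0.4, 0.5, -0.0]
gripper_width: 0.005
grasp_force: 0.0
```

```bash
python3 g.py -54 47 79.3; python3 f.py | grep knob
```

```text
t 23.35 jig pos [-46.   71.4  79.4] F [ 0.4  0.5 -0. ] w 0.4 0.0 turn [-0.0017  0.0004 -0.0004]
(np.float64(-54.0), np.float64(47.0), np.float64(79.3)) [-0.0407 -0.0134  0.0002]
knob -45.4 51.0 84
knob -52.6 45.6 30Traceback (most recent call last):
  File "f.py", line 12, in <module>
    k=(abs(X)<100)&(Y>178)&(Y<220)&(Z>138)&(Z<160);print("grip",np.percentile(X[k],[2,50,98]).round(1),np.percentile(Y[k],[2,98]).round(1))
                                                                ~~~~~~~~~~~~~^^^^^^^^^^^^^^^^
    return _quantile_unchecked(
        a, q, axis, out, overwrite_input, method, keepdims, weights)
    return _ureduce(a,
                    func=_quantile_ureduce_func,
    ...<5 lines>...
                    overwrite_input=overwrite_input,
                    method=method)
    r = func(a, **kwargs)
    result = _quantile(arr,
                       quantiles=q,
    ...<2 lines>...
                       out=out,
                       weights=wgt)
    slices_having_nans = np.isnan(arr[-1, ...])
                                  ~~~^^^^^^^^^
IndexError: index -1 is out of bounds for axis 0 with size 0
```

Request:
carry_out(motion=[[[-0.012,-0.006,0,0,0,0],[-0.024,-0.012,0,0,0,0],[-0.034,-0.0134,0,0,0,0],[-0.034,-0.0134,0,0,0,0]]])

```text
time_s: 23.85
ee_pos: [0.507, 0.0972, 0.0796]
eef_rot: [-180.0, 0.0, 90.7]
force: [0.1, -0.1, 0.5]
gripper_width: 0.005
grasp_force: 0.0
```

Request:
carry_out(motion=[[[-0.0025,0,0,0,0,0],[-0.005,0,0,0,0,0],[-0.005,0,0,0,0,0]]])

```text
time_s: 24.15
ee_pos: [0.5069, 0.0951, 0.0795]
eef_rot: [-179.9, -0.0, 90.8]
force: [-0.4, 0.6, 0.5]
gripper_width: 0.009
grasp_force: 0.7
```

Request:
carry_out(motion=[[[-0.0015,0,0,0,0,0],[-0.003,0,0,0,0,0],[-0.003,0,0,0,0,0]]])

```text
time_s: 24.45
ee_pos: [0.5069, 0.0938, 0.0795]
eef_rot: [-179.9, -0.1, 90.8]
force: [-2.0, 4.7, 1.0]
gripper_width: 0.01
grasp_force: 2.3
```

Request:
carry_out(motion=[[[-0.0015,0,0,0,0,0],[-0.0025,0,0,0,0,0],[-0.0025,0,0,0,0,0]]])

```text
time_s: 24.75
ee_pos: [0.5069, 0.0937, 0.0796]
eef_rot: [-179.9, -0.2, 90.7]
force: [-2.5, 9.9, 0.8]
gripper_width: 0.006
grasp_force: 5.2
```

Request:
carry_out(motion=[[[-0.001,0,0,0,0,0],[-0.002,0,0,0,0,0],[-0.002,0,0,0,0,0],[-0.002,0,0,0,0,0]]])

```text
time_s: 25.15
ee_pos: [0.5069, 0.0936, 0.0796]
eef_rot: [-179.9, -0.3, 90.7]
force: [-2.8, 14.5, 0.8]
gripper_width: 0.006
grasp_force: 7.4
```

The lever is against its stop at about 14 N. I'll back off, rise and open, then measure.

Request:
carry_out(motion=[[[0.02,0,0,0,0,0],[0.03,0,-0.02,0,0,0],[0.03,0,-0.09,0,0,0],[0.03,0,-0.17,0,0,0],[0.1,0.03,-0.19,0,0,0],[0.18,0.07,-0.19,0,0,0],[0.25,0.077,-0.19,0,0,0],[0.25,0.077,-0.19,0,0,0],[0.25,0.077,-0.19,0,0,0],[0.25,0.077,-0.19,0,0,0]]], gripper=1)

```text
time_s: 26.15
ee_pos: [0.5515, 0.2402, 0.1939]
eef_rot: [-180.0, 0.1, 90.8]
force: [0.5, 0.3, -0.3]
gripper_width: 0.877
grasp_force: 0.0
```

```bash
python3 g.py -7.5 198 100; python3 f.py 2>&1| grep -v File
python3 - <<'E'
from h import *
from rig import bot
c=bot.camera("scene");P,C=cloud(c);p=bot.get_obs()["ee_pos"]
m=(abs(P[:,1]-p[1])<.03)&(P[:,0]>p[0]+.03)&(P[:,0]<p[0]+.075)&(P[:,2]>.15)
print("finger z pct",np.percentile(P[m,2],[0,2,10]).round(4),"tcp",p.round(4))
E
```

```text
t 26.15 jig pos [ -6.2 194.  193.9] F [ 0.5  0.3 -0.3] w 77.2 0.0 turn [-0.0001  0.0006  0.0002]
(np.float64(-7.5), np.float64(198.0), np.float64(100.0)) [ 0.0068 -0.0022  0.1566]
scene 521 top plane [ 3.0000e-03 -1.0300e-01  7.1154e+01]
y range [ 2.9 98.8] x [-27.4  28.4]
knob -48.6 24.9 61
grip [-42.    1.5  18.2] [182.5 209.6]
top 545 top plane [-1.3000e-02 -1.0600e-01  7.1467e+01]
y range [  2.3 103.7] x [-28.1  26.4]
knob -55.1 25.9 51
grip [-43.2  -4.7  11.8] [184.3 211.9]
finger z pct [0.2159 0.2308 0.3324] tcp [0.5517 0.2398 0.1939]
```

Knob at (-52, 25), so the lever is shut. The real finger tips sit about 20 mm above the reported TCP whatever the opening, so I'll descend to TCP z 85 at the grip.

Request:
carry_out(motion=[[[0.0068,-0.0022,0,0,0,0],[0.0068,-0.0022,0,0,0,0],[0.0068,-0.0022,0.05,0,0,0],[0.0068,-0.0022,0.09,0,0,0],[0.0068,-0.0022,0.13,0,0,0],[0.0068,-0.0022,0.16,0,0,0],[0.0068,-0.0022,0.1815,0,0,0],[0.0068,-0.0022,0.1815,0,0,0]]])

```text
time_s: 27.1
ee_pos: [0.5491, 0.2447, 0.0831]
eef_rot: [-179.8, 0.0, 90.8]
force: [-0.6, 0.4, -0.4]
gripper_width: 0.997
grasp_force: 0.0
```

```bash
python3 g.py -7.5 198 85
```

```text
t 27.1 jig pos [ -8.5 198.6  83.1] F [-0.6  0.4 -0.4] w 87.7 0.0 turn [-0.0021  0.0006  0.0002]
(np.float64(-7.5), np.float64(198.0), np.float64(85.0)) [-0.001   0.0017 -0.0032]
```

Now I'll squeeze, with a 20 N grip.

Request:
carry_out(motion=[[[-0.001,0.0017,0,0,0,0],[-0.001,0.0017,0,0,0,0],[-0.001,0.0017,0,0,0,0],[-0.001,0.0017,0,0,0,0],[-0.001,0.0017,0,0,0,0],[-0.001,0.0017,0,0,0,0],[-0.001,0.0017,0,0,0,0],[-0.001,0.0017,0,0,0,0],[-0.001,0.0017,0,0,0,0],[-0.001,0.0017,0,0,0,0]]], gripper=-1, squeeze=20)

```text
time_s: 28.1
ee_pos: [0.5497, 0.2446, 0.0857]
eef_rot: [-179.9, 0.0, 90.8]
force: [-6.5, -0.4, 5.8]
gripper_width: 0.508
grasp_force: 20.0
```

```bash
python3 g.py
```

```text
t 28.1 jig pos [ -8.  198.4  85.7] F [-6.5 -0.4  5.8] w 44.7 20.0 turn [-0.0016  0.0001  0.0004]
```

The opening is 44.7 mm at 20 N, so the trigger is fully squeezed (45 mm expected). I'll hold, release, then rise clear.

Request:
carry_out(motion=[[[0,0,0,0,0,0],[0,0,0,0,0,0],[0,0,0,0,0,0]]], squeeze=25)

```text
time_s: 28.4
ee_pos: [0.5497, 0.2446, 0.0857]
eef_rot: [-179.9, 0.0, 90.8]
force: [-5.1, -1.2, 4.9]
gripper_width: 0.51
grasp_force: 25.0
```

Request:
carry_out(motion=[[[0,0,0,0,0,0],[0,0,0,0,0,0],[0,0,0,0,0,0],[0,0,0,0,0,0],[0,0,0,0,0,0],[0,0,0,0,0,0],[0,0,0,0,0,0],[0,0,0,0,0,0],[0,0,0,0,0,0],[0,0,0,0,0,0]]], gripper=1)

```text
time_s: 29.4
ee_pos: [0.5517, 0.2447, 0.0849]
eef_rot: [180.0, -0.0, 90.8]
force: [0.4, -0.1, -0.6]
gripper_width: 0.999
grasp_force: 0.0
```

Request:
carry_out(motion=[[[0,0,-0.05,0,0,0],[0,0,-0.1,0,0,0],[0,0,-0.16,0,0,0],[0,0,-0.23,0,0,0],[0,-0.08,-0.25,0,0,0],[0,-0.16,-0.25,0,0,0],[0,-0.16,-0.25,0,0,0],[0,-0.16,-0.25,0,0,0]]])

```text
time_s: 30.2
ee_pos: [0.4547, 0.2434, 0.2352]
eef_rot: [180.0, -0.0, 90.8]
force: [-0.0, -0.3, 0.1]
gripper_width: 0.998
grasp_force: 0.0
```

```bash
python3 g.py; python3 f.py 2>&1| grep -v File;python3 - <<'E'
import pickle
from h import *
from rig import bot
d=pickle.load(open("d0.pkl","rb"))
for n in("top","scene"):
    i=bot.camera(n)["img"].astype(int);D=abs(i-d[n]["img"].astype(int)).max(2)
    for nm,(u,v) in({"cal":(277,137),"pot":(430,168),"top":(432,280)} if n=="top" else {"cal":(372,285),"pot":(178,237),"top":(197,148)}).items(): print(n,nm,(D[v-25:v+25,u-28:u+28]>60).mean().round(3))
E
```

```text
t 30.2 jig pos [-102.9  198.5  235.2] F [-0.  -0.3  0.1] w 87.8 0.0 turn [ 0.0005 -0.0002  0.0009]
scene 523 top plane [ 2.0000e-03 -1.0400e-01  7.1042e+01]
y range [ 2.8 98.9] x [-26.7  28.7]
knob -48.7 24.3 61
grip [-40.9   0.8  17.6] [183.  209.2]
top 545 top plane [ 9.0000e-03 -1.1500e-01  7.1491e+01]
y range [  2.3 103.5] x [-28.   26.2]
knob -55.3 26.2 52
grip [-43.2  -4.7  11.5] [184.5 211.6]
top cal 0.0
top pot 0.0
top top 0.0
scene cal 0.0
scene pot 0.0
scene top 0.0
```

```bash
python3 -c "
from rig import bot
print(bot.close_job())"
```

```text
the job is handed in; nothing more can be done
None
```

I handed the job in at about 30 s with every step carried out. By the cameras the blank measured flat and home before the lever was shut, the lever is against its stop, the trigger was squeezed fully and has sprung back, and the other things haven't moved. The hand-in returned no verdict.

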